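Seat the snap lid of a jar with the lid press

ROBOT

A 6-joint arm with a two-finger parallel gripper is mounted at the origin on the work surface. World frame = base frame: x ahead of the robot, y to its left, z up, the work surface at z = 0. Lengths are in m, angles in rad, forces in N, time in s.
With the tool pointing down it reaches from about 0.35 to 0.975 m from the base axis. Payload 4.9 kg.
Tool frame: the origin (TCP) lies at the very end of the fingers, on their centre line; the grasp point (between the pads) lies 19 mm behind it; z points along the fingers, x is the direction in which the jaws open and shut, and the axes are right-handed (so a half turn about z gives the same grasp; the last joint's range is limited). The gripper opens to 85 mm and grips with 20 to 120 N. Pads are 22 mm wide; open, the fingers measure 114 mm over their backs; the gripper's body (76 mm by 85 mm) begins 54 mm behind the grasp point. The pads swing forward as they close: fully open they stand 13 mm farther back than shut.
Start: joints at [1.117, 0.053, 1.613, -0, 1.476, -0.119], TCP at [0.205, 0.59, 0.231] pointing down, gripper open.
Joint ranges: [-3.01, 3.01], [-1.01, 2.22], [0.06, 2.58], [-1.02, 4.17], [0.09, 2.62], [-3.14, 3.14]. Speed limits (rad/s): [2.57, 2.57, 3.14, 3.14, 3.14, 3.14].

INTERFACE

Orientations are given as a rotation vector (axis times angle).
In Python, from station import readout, viewer, ctrl, nets gives the robot as it stands. The module is installed in compiled form; this text tells all that it offers.
- The arm moves only by the tool step_arm, never from a script. Its argument "moves" is a list that holds one entry, the list of rows, each a list of 4 numbers: the shift along the world's x, y, z in cm, then the turn about the world's z in rad. In form: [[[dx, dy, dz, yaw], ...]]. A call has 1 to 10 rows; each row shifts and turns the commanded pose from where the row before left it; what a row does not reach is not made up. A row lasts 1/12 s, in which the tool goes at most 41.7 mm and 7.16 degrees, less where a joint would pass 70% of its speed; a pose out of reach is approached as far as the arm can. A call is refused whole if a number of a shift passes 4.17 or a number of a turn 0.125, either way. A call with a gripper value outside its range is refused whole. "grip" is the closure, from 0 (fully open) to 1 (shut), set as the call begins (left out, the last holds). The fingers move at their own pace and stop on an object; "squeeze" is the grip in N (left out, the last holds). Time passes only in rows, so rows that do not move let the fingers close. It gives the time, the measured TCP pose, the force and the opening at its end, in the units of the state.
- readout.get_obs(): the state, without advancing time (a new reading comes with each control period).
- viewer.get_image(name): name is "scene" or "top" or "wrist"; returns the picture (480x640x3 uint8, blue, green, red); there is no depth.
- viewer.calibration(name): a dict with "camera_matrix" (3x3 intrinsics, pixels), "R" (3x3) and "t" (3): a world point X has camera coordinates R X + t. Camera axes: x right, y down, z forward; pixel columns grow to the right and rows downward; lengths in m; the calibration is good to about 2 mm. A picture is of the moment at which its call begins: read the wrist's pose just before it. calibration takes no time and is no camera call; for the wrist camera it gives the pose at the moment of the call.
- ctrl.finish_job(): hands the job in, once; it reports no verdict.
Trained networks look in the newest picture that a camera, given by its name, has taken for a name from the list of things; names that differ only in an ending like _2 or _b are one class to them, and where a whole thing is asked for, a point or a joint stands for the part that bears it (a point fixed in the world has none). Each returns a list of dicts, best first, with "confidence" (0 to 1); they miss things now and then, are a little off and sometimes report something else, mostly with a low value. They report only what shows in the picture. A call takes as long as a camera call. They do not tell look-alikes from the thing itself.
- nets.masks_of(camera, thing): "region" (480x640 bool, what is visible of it) and "box" ([left, top, right, bottom] in pixels, round what is visible of it).
- nets.pinpoint(camera, thing): "at" ([column, row] in pixels: a listed point, or the origin of a listed thing).
The state is a dict: "t": time; "q": joint angles; "dq": joint speeds; "effort": joint torques, N m; "tool_pos": TCP position; "tool_rot": TCP orientation; "contact_force": force on the tool from outside, world axes, zero at the start; "wrist_torque": the same for the moment, N m; "opening": finger opening in m.
Only numpy, scipy, OpenCV 4.12 (cv2) and the standard library are available. Lean on these libraries where they do the work, as an engineer would, in place of code of your own. Each camera call takes 0.05 s, during which the arm holds its last target. There are 200 camera calls.

TASK

The stopper lid of the straight glass jar is only part way in. Take the lid press off its coaster, set it squarely on the middle of the lid and push gently straight down until all four spring hooks click over the lid's top edge (how deep differs from jar to jar), then bed it on its stops with a steady 20 N or so for half a second - never over 30 N, which would bend the hooks, and never with the gripper itself on lid or jar. Then stand the press back upright on its coaster, its foot wholly on it, and leave everything else where it is.

Things in the scene. Friction and masses are not known exactly. Their poses are not given: they have to be found in the camera images.
- jar: straight-sided glass jar with a steel band below the rim, 94 mm outside diameter (98 mm over the band), 84 mm inside, 100 mm high; stands upright and does not move. Origin: centre of its underside, z up. Clamped inside its neck is a steel cage that guides the lid, with four sprung hooks and, below, hard stop pads for the lid; how deep the cage sits differs from jar to jar by up to 14 mm and is not measured
- jar_rim (a point): centre of the jar's mouth, in the plane of the rim, 100 mm above the jar's underside
- lid: white stopper lid, a flat-topped puck 66 mm across and 28 mm high with four small snap wedges on its side at the top edge (2 mm proud). Loose part, guided straight down by the cage. Origin: centre of its underside, z up. At the start its top stands about 6 mm above the jar's rim; home, the top lies somewhere between 3 and 18 mm below the rim: 9 to 24 mm of travel
- lid_top (a point): centre of the lid's flat top, 28 mm above its origin: push here, within 8 mm of the centre. Pushed down, the lid first slides against a light drag (2 to 4 N), in the last 8 mm the force climbs to about 8 to 14 N, then drops at once as the hooks snap in over the edge (the click), and about 2 mm further the lid stops dead on the pads, where force rises steeply. Limit 30 N
- hook0 (a joint): spring hook 0 of the four around the lid: how far it is pushed outward, m. About 0.0015 while it rubs on the lid's side, up to 0.0032 just before the click, below 0.0005 once it has snapped in over the lid's top edge
- hook1 (a joint): spring hook 1 of the four around the lid: how far it is pushed outward, m. About 0.0015 while it rubs on the lid's side, up to 0.0032 just before the click, below 0.0005 once it has snapped in over the lid's top edge
- hook2 (a joint): spring hook 2 of the four around the lid: how far it is pushed outward, m. About 0.0015 while it rubs on the lid's side, up to 0.0032 just before the click, below 0.0005 once it has snapped in over the lid's top edge
- hook3 (a joint): spring hook 3 of the four around the lid: how far it is pushed outward, m. About 0.0015 while it rubs on the lid's side, up to 0.0032 just before the click, below 0.0005 once it has snapped in over the lid's top edge
- press: the lid press, a turned hand tool standing upright, 90 mm high, 0.2 kg: flat aluminium foot 40 mm across and 12 mm high, stem 18 mm across up to 32 mm, dark wooden handle 28 mm across from 32 to 90 mm above the foot's underside. Origin: centre of the foot's underside, z up along the handle. Grip the handle from above, about 65 mm above the origin
- coaster: round white ceramic coaster, 80 mm across, 8 mm thick, fixed to the worktop; the press starts on it and must end on it. Origin: centre of its underside; its top is 8 mm higher
- reamer: bystander, to be left alone: ceramic reamer plate, 120 mm across, 44 mm high; origin at the underside
- squeezer: bystander, to be left alone: aluminium lemon squeezer lying flat, bowl 74 mm across and 37 mm high, two handles 135 mm long towards its own -x; origin at the underside
- scraper: bystander, to be left alone: scraper lying flat along its own x, 240 mm long, red silicone blade 85 x 50 x 10 mm to +x, wooden handle 14 mm thick; origin at the underside
- clipjar: bystander, to be left alone: glass storage jar with hinged lid and wire spring clip, closed, 84 mm across, 108 mm high; origin at the underside
- mug: bystander, to be left alone: ceramic mug, 80 mm across, 90 mm high; origin at the underside
- mill: bystander, to be left alone: turned wooden pepper mill, 52 mm across, 110 mm high; origin at the underside
- eggcup: bystander, to be left alone: ceramic egg cup, 48 mm across, 45 mm high; origin at the underside
Mind the look-alikes: they are no part of the job. Leave any blue or orange look-alike of the press alone.

How it is judged:
By the outcome, as a careful person would: the job done as asked, in the order asked, and still so for the second after the job is handed in, with the robot touching nothing.
It also fails if it takes over 64 s, if anything falls off the work surface, if the arm or the gripper's body presses on something with over 40 N, if the wrist force passes 120 N, or if a joint passes its speed limit or range.

## Working session

There is one attempt and no reset: what is moved stays moved. The work goes in short steps, Python scripts to look and compute and a tool call to move; the robot and the scene stay as the last step left them, time stands still between calls to the robot, and variables do not carry over. Pictures are saved under pics/ and viewed, about 8 in all and at most 12, crops included, and the job is handed in when it is done.

Besides the shell and the picture viewer there is one more tool, called as name(argument=value, ...), one argument or row to a line, values as JSON. step_arm: Moves the arm, as the interface text tells. Its arguments: {"type":"object","properties":{"moves":{"type":"array","items":{"type":"array","items":{"type":"array","items":{"type":"number"}}}},"grip":{"type":"number"},"squeeze":{"type":"number"}},"required":["moves"]}

```bash
mkdir -p pics; cat > h.py <<'E'
import numpy as np, cv2
from station import readout, viewer, ctrl, nets
def ray(cam,px):
    c=viewer.calibration(cam);K,R,t=map(np.array,(c["camera_matrix"],c["R"],c["t"]))
    d=R.T@np.linalg.inv(K)@np.array([px[0],px[1],1.]);return -R.T@t.ravel(),d
def onz(cam,px,z):
    o,d=ray(cam,px);return o+d*(z-o[2])/d[2]
def proj(cam,X):
    c=viewer.calibration(cam);p=np.array(c["camera_matrix"])@(np.array(c["R"])@np.array(X)+np.array(c["t"]).ravel());return p[:2]/p[2]
E
python3 - <<'E'
from h import *
np.set_printoptions(precision=4,suppress=True)
a=viewer.get_image("scene");cv2.imwrite("pics/s0.png",a)
b=viewer.get_image("top");cv2.imwrite("pics/t0.png",b)
for cam in("top","scene"):
  for th,z in(("press",.008),("lid_top",.106),("jar_rim",.1),("coaster",0)):
    for r in nets.pinpoint(cam,th):print(cam,th,np.round(r["at"],1),round(r["confidence"],2),onz(cam,r["at"],z))
print({k:v for k,v in readout.get_obs().items()})
E
```

```text
top press [366.3 222.3] 0.98 [ 0.6199 -0.1393  0.008 ]
top press [365.3 284.5] 0.89 [ 0.498  -0.1345  0.008 ]
top press [424.6 279.8] 0.77 [ 0.5057 -0.2498  0.008 ]
top lid_top [182.5 276.2] 0.68 [0.5113 0.1962 0.106 ]
top jar_rim [468.2 179.4] 0.53 [ 0.6817 -0.3178  0.1   ]
top coaster [367.8 284.4] 0.84 [ 0.4986 -0.1401  0.    ]
scene press [275.9 258.4] 0.92 [ 0.4984 -0.1383  0.008 ]
scene press [221.6 269.5] 0.9 [ 0.5155 -0.2534  0.008 ]
scene press [279.6 298.1] 0.69 [ 0.6242 -0.1419  0.008 ]
scene lid_top [431.1 206.3] 0.84 [0.5066 0.192  0.106 ]
scene jar_rim [432.4 212.2] 0.62 [0.5199 0.1909 0.1   ]
scene jar_rim [370.3 323.7] 0.49 [ 0.8087 -0.0099  0.1   ]
scene coaster [274.1 258.1] 0.86 [ 0.4863 -0.1417  0.    ]
scene coaster [374. 215.] 0.24 [0.3608 0.1109 0.    ]
{'t': 0.5, 'q': array([ 1.117 ,  0.0527,  1.613 ,  0.    ,  1.476 , -0.119 ]), 'dq': array([-0.0003, -0.0026,  0.0001,  0.0001, -0.0015,  0.0006]), 'effort': array([ -0.0001, -39.322 , -37.0029,  -0.0002,   0.0014,  -0.    ]), 'tool_pos': array([0.2053, 0.5903, 0.2313]), 'tool_rot': array([ 2.5605,  1.8202, -0.0001]), 'contact_force': array([ 0.096 , -0.183 , -0.2812]), 'wrist_torque': array([-0.0481,  0.0161,  0.0168]), 'opening': 0.08532429755023604}
```

View pics/s0.png

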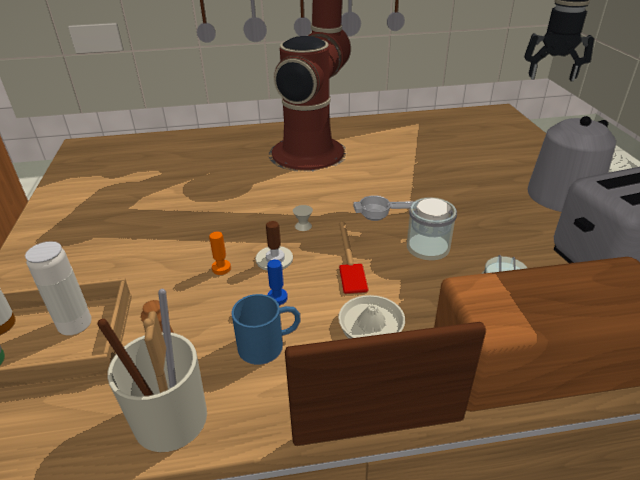

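View pics/t0.png

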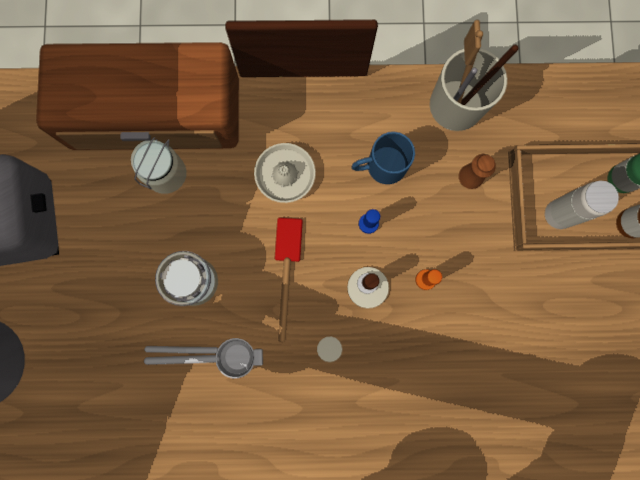

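The real press (dark handle) stands on the white coaster at scene (274,250) / top (370,284). The blue and orange look-alikes are at top (370,221) and (429,279). The jar with the lid is at top (186,278). I'll move over the press for a close look.

step_arm(
  moves=[
    [[1.4, -3.6, 0, 0], [1.4, -3.6, 0, 0], [1.4, -3.6, 0, 0], [1.4, -3.6, 0, 0], [1.4, -3.6, 0, 0], [1.4, -3.6, 0, 0], [1.4, -3.6, 0, 0], [1.4, -3.6, 0, 0], [1.4, -3.6, 0, 0], [1.4, -3.6, 0, 0]],
  ],
)

```text
t: 1.33
tool_pos: [0.3456, 0.2286, 0.2316]
tool_rot: [2.56, 1.821, 0.002]
contact_force: [1.2, 0.7, 0.3]
opening: 0.0855
```

step_arm(
  moves=[
    [[1.4, -3.6, 0, 0], [1.4, -3.6, 0, 0], [1.4, -3.6, 0, 0], [1.4, -3.6, 0, 0], [1.4, -3.6, 0, 0], [1.4, -3.6, 0, 0], [1.4, -3.6, 0, 0], [1.4, -3.6, 0, 0], [1.4, -3.6, 0, 0], [0, 0, 0, 0]],
  ],
)

```text
t: 2.17
tool_pos: [0.4726, -0.099, 0.2314]
tool_rot: [2.564, 1.811, -0.002]
contact_force: [0.3, 0.3, -0.1]
opening: 0.0853
```

```bash
python3 - <<'E'
from h import *
np.set_printoptions(precision=4,suppress=True)
print(readout.get_obs()["tool_pos"],readout.get_obs()["tool_rot"])
a=viewer.get_image("wrist");cv2.imwrite("pics/w0.png",a)
print(ray("wrist",(320,240)))
for th,z in(("press",.008),("coaster",0)):
    for r in nets.pinpoint("wrist",th):print(th,np.round(r["at"],1),round(r["confidence"],2),onz("wrist",r["at"],z))
for th,z in(("press",.098),("coaster",0.008)):
    for r in nets.masks_of("wrist",th):
        b=r["box"];print(th,b,round(r["confidence"],2))
E
```

```text
[ 0.4726 -0.099   0.2314] [ 2.5642  1.8112 -0.0016]
(array([ 0.3997, -0.0701,  0.3733]), array([ 0.2811, -0.1031, -0.9541]))
press [289.1 239.1] 0.91 [ 0.4967 -0.1342  0.008 ]
press [329.5 344.3] 0.56 [ 0.6127 -0.135   0.008 ]
coaster [288.3 230.9] 0.75 [ 0.491  -0.1324  0.    ]
press [263.6, 220.4, 314.6, 295.0] 0.64
press [311.3, 326.3, 347.6, 412.1] 0.63
press [130.2, 263.2, 205.5, 340.2] 0.6
coaster [242.9, 189.3, 327.7, 267.0] 0.8
```

View pics/w0.png

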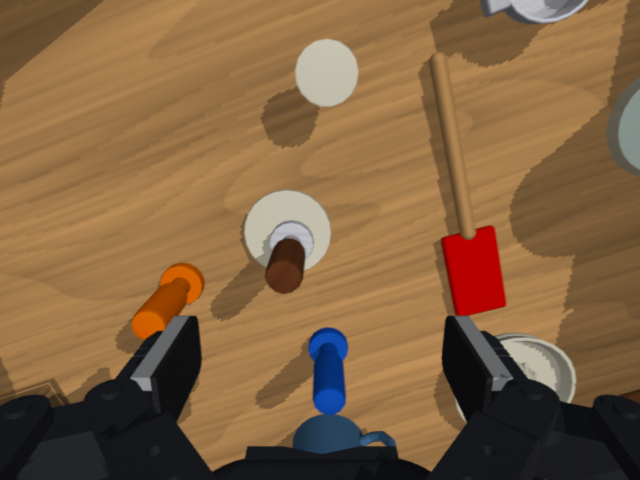

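The wrist view shows the press handle top at about (284,278), its foot at (292,241) and the coaster at (287,231). The orange and blue look-alikes are well clear of it. I'll refine these by colour segmentation.

```bash
cat >> h.py <<'E'
from scipy.optimize import minimize
def sil(cam,xy,z0,prof):
    P=[]
    m=np.zeros((480,640),np.uint8)
    for (a,b,r) in prof:
        th=np.linspace(0,2*np.pi,40)
        pts=np.array([proj(cam,(xy[0]+r*np.cos(u),xy[1]+r*np.sin(u),z0+h)) for h in(a,b) for u in th])
        cv2.fillConvexPoly(m,cv2.convexHull((pts*16).astype(np.int32)),255,shift=4)
    return cv2.GaussianBlur(m,(5,5),0)/255.
def fit(cam,mask,x0,z0,prof):
    M=cv2.GaussianBlur(mask.astype(np.uint8)*255,(5,5),0)/255.
    f=lambda x:np.abs(sil(cam,x,z0,prof)-M).sum()
    s=minimize(f,x0,method="Nelder-Mead",options=dict(initial_simplex=np.array([x0,x0+[.006,0],x0+[0,.006]]),xatol=1e-4))
    return s.x,s.fun/M.sum()
E
python3 - <<'E'
from h import *
a=cv2.imread("pics/w0.png")
hsv=cv2.cvtColor(a,cv2.COLOR_BGR2HSV)
R=np.zeros(a.shape[:2],bool);R[180:310,235:340]=1
# handle: dark reddish brown
h=R&(hsv[...,2]<95)&(hsv[...,1]>110); 
n,l,s,c=cv2.connectedComponentsWithStats(h.astype(np.uint8))
i=l[278,284];h=l==i;print("handle",s[i],c[i])
w=R&(hsv[...,1]<70)&(hsv[...,2]>100)
m=(w|h)
print("H",fit("wrist",h,np.array([.497,-.135]),.008,[(.032,.09,.014)]))
print("C+press",fit("wrist",m,np.array([.494,-.135]),.0,[(0,.008,.04)]))
r=max(nets.masks_of("wrist","coaster"),key=lambda r:r["confidence"])
vis=a.copy();vis[w]=(0,255,0);vis[h]=(255,0,255);cv2.imwrite("pics/v.png",vis[170:320,220:360].repeat(4,0).repeat(4,1))
x=fit("wrist",m,np.array([.494,-.135]),.0,[(0,.008,.04)])[0]
E
```

```text
handle [ 265  239   39   54 1615] [285.45572755 266.29907121]Traceback (most recent call last):
  File "<stdin>", line 11, in <module>
  File "h.py", line 22, in fit
    s=minimize(f,x0,method="Nelder-Mead",options=dict(initial_simplex=np.array([x0,x0+[.006,0],x0+[0,.006]]),xatol=1e-4))
    res = _minimize_neldermead(fun, x0, args, callback, bounds=bounds,
                               **options)
    fsim[j] = func(sim[j])
              ~~~~^^^^^^^^
    fx = function(np.copy(x), *(wrapper_args + args))
  File "h.py", line 21, in <lambda>
    f=lambda x:np.abs(sil(cam,x,z0,prof)-M).sum()
                      ~~~^^^^^^^^^^^^^^^
  File "h.py", line 16, in sil
    pts=np.array([proj(cam,(xy[0]+r*np.cos(u),xy[1]+r*np.sin(u),z0+h)) for h in(a,b) for u in th])
                  ~~~~^^^^^^^^^^^^^^^^^^^^^^^^^^^^^^^^^^^^^^^^^^^^^^^^
  File "h.py", line 9, in proj
    c=viewer.calibration(cam);p=np.array(c["camera_matrix"])@(np.array(c["R"])@np.array(X)+np.array(c["t"]).ravel());return p[:2]/p[2]
ValueError: time passes only in moves, steps and waits
```

```bash
sed -i 's/viewer.calibration(cam)/CAL(cam)/' h.py; sed -i '2a import functools\nCAL=functools.lru_cache(None)(lambda cam:viewer.calibration(cam))  # fresh per script' h.py
cat > f.py <<'E'
from h import *
import sys
def press(a,seed,R,z0):
    hsv=cv2.cvtColor(a,cv2.COLOR_BGR2HSV)
    B=np.zeros(a.shape[:2],bool);B[R[1]:R[3],R[0]:R[2]]=1
    h=B&(hsv[...,2]<95)&(hsv[...,1]>110)
    n,l,s,c=cv2.connectedComponentsWithStats(h.astype(np.uint8))
    h=l==l[seed[1],seed[0]]
    w=B&(hsv[...,1]<70)&(hsv[...,2]>100)
    return h,w
E
python3 - <<'E'
from f import *
a=cv2.imread("pics/w0.png")
h,w=press(a,(284,278),(235,180,340,310),.008)
print("H",fit("wrist",h,np.array([.497,-.135]),.008,[(.032,.09,.014)]))
C=fit("wrist",w|h,np.array([.494,-.135]),.0,[(0,.008,.04)]);print(C)
vis=a.copy();vis[w]=(0,255,0);vis[h]=(255,0,255);cv2.imwrite("pics/v.png",vis[170:320,220:360].repeat(4,0).repeat(4,1))
E
```

```text
H (array([ 0.49612336, -0.12853143]), np.float64(0.25079464522035166))
(array([ 0.49188448, -0.13257503]), np.float64(0.1284981153776433))
```

View pics/v.png

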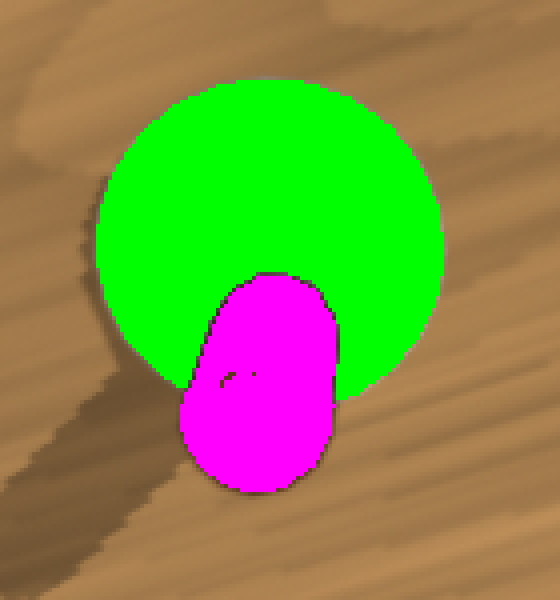

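```bash
python3 - <<'E'
from f import *
np.set_printoptions(precision=4,suppress=True)
a=cv2.imread("pics/w0.png")
h,w=press(a,(284,278),(235,180,340,310),.008)
best=None
for x0 in([.497,-.135],[.497,-.130],[.502,-.135]):
    print(fit("wrist",h,np.array(x0),.008,[(.032,.09,.014)]))
x=np.array([.4965,-.1345])
for x in([.4965,-.1345],[.4961,-.1285]):
    s=sil("wrist",x,.008,[(.032,.09,.014)])>.5
    print(x,cv2.boundingRect(s.astype(np.uint8)),cv2.boundingRect(h.astype(np.uint8)),s.sum(),h.sum())
for p,z in(((283.5,276),.098),((290,250),.040),((292,241),.02)):print(p,onz("wrist",p,z))
E
```

```text
(array([ 0.4961, -0.1285]), np.float64(0.25079464522035166))
(array([ 0.4967, -0.1292]), np.float64(0.2569842576471702))
(array([ 0.496 , -0.1291]), np.float64(0.2520330533559646))
[0.4965, -0.1345] (257, 235, 44, 61) (265, 239, 39, 54) 2048 1615
[0.4961, -0.1285] (265, 232, 43, 61) (265, 239, 39, 54) 2025 1615
(283.5, 276) [ 0.4971 -0.1294  0.098 ]
(290, 250) [ 0.4974 -0.1291  0.04  ]
(292, 241) [ 0.496  -0.1282  0.02  ]
```

The handle's axis is consistent at about (0.497, -0.130), with the coaster near (0.492, -0.133). The two independent cameras agree within 5 mm. The jaws open along near-y and centre the press themselves, so I'll approach.

step_arm(
  moves=[
    [[1.2, -1.6, 0, 0], [1.2, -1.6, 0, 0], [0, 0, -3, 0], [0, 0, -3, 0], [0, 0, -3, 0], [0, 0, -3, 0], [0, 0, -3, 0], [0, 0, -2.0, 0], [0, 0, -0.7, 0], [0, 0, 0, 0]],
  ],
)

```text
t: 3.25
tool_pos: [0.4937, -0.124, 0.0524]
tool_rot: [-2.556, -1.82, 0.003]
contact_force: [0.2, 0.1, 0.6]
opening: 0.0851
```

```bash
python3 - <<'E'
from h import *
a=viewer.get_image("wrist");cv2.imwrite("pics/w1.png",a)
E
```

```text
(no output)
```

View pics/w1.png

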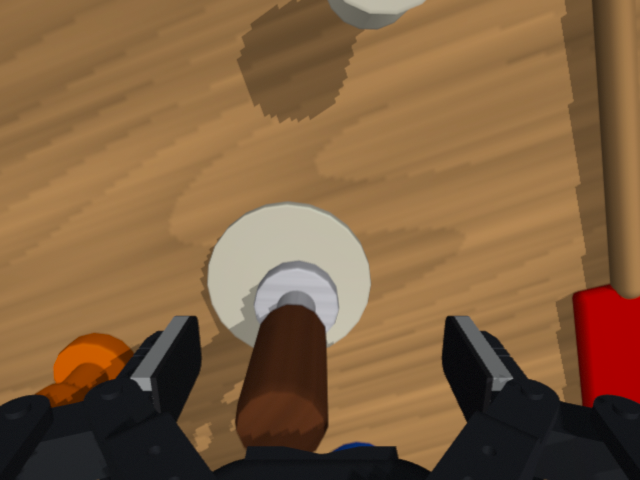

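The press stands left of the jaw centre (foot at (297,288), handle top at (283,425), against a jaw centre near column 322). The move stopped a few mm short, so I'll work out the correction.

```bash
python3 - <<'E'
from h import *
np.set_printoptions(precision=4,suppress=True)
o=readout.get_obs();print(o["tool_pos"])
for p,z in(((297,288),.02),((282,420),.098),((289,277),.008)):print(p,onz("wrist",p,z))
X=o["tool_pos"];print("tcp px",proj("wrist",X),proj("wrist",X+[0,0,.019]))
E
```

```text
[ 0.4952 -0.1247  0.0543]
(297, 288) [ 0.4934 -0.1351  0.02  ]
(282, 420) [ 0.4994 -0.1372  0.098 ]
(289, 277) [ 0.4914 -0.1392  0.008 ]
tcp px [319.1975 320.8074] [318.9209 348.1177]
```

step_arm(
  moves=[
    [[0.1, -0.6, 0, 0], [0, -0.5, 0, 0], [0, 0, 0, 0], [0, 0, 0, 0]],
  ],
)

```text
t: 3.63
tool_pos: [0.4973, -0.1376, 0.0558]
tool_rot: [2.559, 1.818, 0.002]
contact_force: [0.1, 0.3, -0.9]
opening: 0.0854
```

step_arm(
  moves=[
    [[0, 0, 0, 0], [0, 0, 0, 0], [0, 0, 0, 0], [0, 0, 0, 0], [0, 0, 0, 0], [0, 0, 0, 0], [0, 0, 0, 0], [0, 0, 0, 0]],
  ],
  grip=1,
  squeeze=70,
)

```text
t: 4.3
tool_pos: [0.4964, -0.1368, 0.0544]
tool_rot: [2.56, 1.82, -0.0]
contact_force: [-1.3, -0.2, 0.9]
opening: 0.0266
```

```bash
python3 - <<'E'
from h import *
o=readout.get_obs();print({k:np.round(o[k],4) for k in("t","tool_pos","contact_force","wrist_torque","opening")})
a=viewer.get_image("wrist");cv2.imwrite("pics/w2.png",a)
E
```

```text
{'t': np.float64(4.3), 'tool_pos': array([ 0.4964, -0.1368,  0.0544]), 'contact_force': array([-1.2691, -0.2214,  0.8573]), 'wrist_torque': array([-0.0242,  0.0604,  0.0134]), 'opening': np.float64(0.0266)}
```

View pics/w2.png

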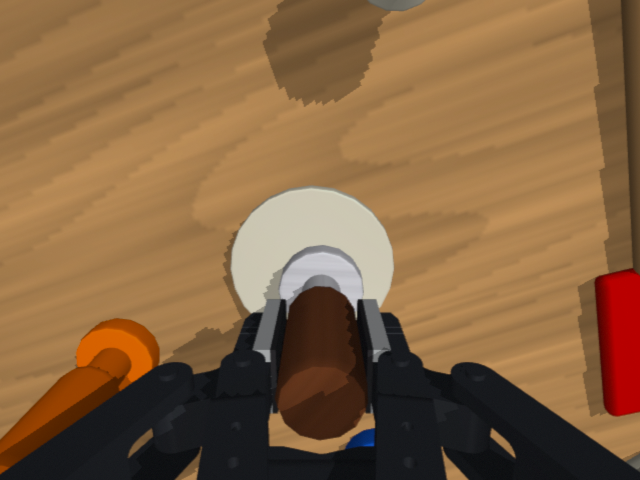

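The press is held centrally, with the handle between the pads at cols 283–360 and the opening at 26.6 mm. I'll lift it and move toward the jar, with the camera looking on.

step_arm(
  moves=[
    [[0, 0, 1, 0], [0, 0, 2, 0], [0, 0, 3, 0], [0, 0, 3, 0], [0, 0, 3, 0], [0, 0, 3, 0], [0, 0, 1, 0], [0.1, 2, 0, 0], [0.1, 3, 0, 0], [0.1, 3, 0, 0]],
  ],
)

```text
t: 5.18
tool_pos: [0.4987, -0.0561, 0.2134]
tool_rot: [-2.561, -1.817, 0.001]
contact_force: [0.5, -0.1, -2.4]
opening: 0.0265
```

step_arm(
  moves=[
    [[0.1, 3, 0, 0], [0.1, 3, 0, 0], [0.1, 3, 0, 0], [0.1, 3, 0, 0], [0.1, 3, 0, 0], [0, 2, 0, 0], [0, 0, 0, 0], [0, 0, 0, 0]],
  ],
)

```text
t: 5.85
tool_pos: [0.5034, 0.1141, 0.2128]
tool_rot: [-2.558, -1.823, 0.004]
contact_force: [-0.9, -0.3, -2.9]
opening: 0.0268
```

```bash
python3 - <<'E'
from h import *
np.set_printoptions(precision=4,suppress=True)
o=readout.get_obs();print({k:np.round(o[k],4) for k in("t","tool_pos","contact_force","wrist_torque","opening")})
a=viewer.get_image("wrist");cv2.imwrite("pics/w3.png",a)
for th,z in(("lid_top",.106),("jar_rim",.1),("jar",0),("lid",.078)):
    for r in nets.pinpoint("wrist",th):print(th,np.round(r["at"],1),round(r["confidence"],2),onz("wrist",r["at"],z))
E
```

```text
{'t': np.float64(5.85), 'tool_pos': array([0.5034, 0.1141, 0.2128]), 'contact_force': array([-0.8805, -0.3032, -2.9145]), 'wrist_torque': array([-0.0258,  0.0294, -0.031 ]), 'opening': np.float64(0.0268)}
lid_top [453.5 205.8] 0.71 [0.5112 0.1964 0.106 ]
lid [442.2 197. ] 0.7 [0.5117 0.1971 0.078 ]
```

View pics/w3.png

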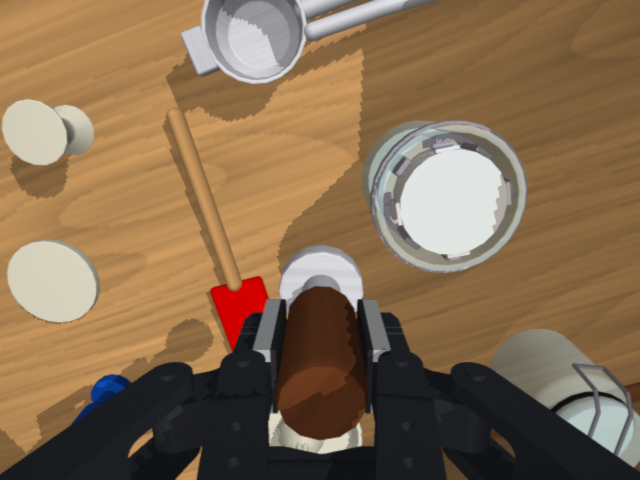

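The wrist view shows the lid's flat top at about (453,203) inside the jar rim, and the press hanging straight with its foot at (321,283). I'll compare the foot and lid positions in the same camera.

```bash
python3 - <<'E'
from h import *
np.set_printoptions(precision=4,suppress=True)
a=cv2.imread("pics/w3.png");X=readout.get_obs()["tool_pos"];print(X)
hsv=cv2.cvtColor(a,cv2.COLOR_BGR2HSV)
w=((hsv[...,1]<25)&(hsv[...,2]>205)).astype(np.uint8)
n,l,s,c=cv2.connectedComponentsWithStats(w);i=l[203,453];m=l==i;print(s[i],c[i])
print("lid fit",fit("wrist",m,np.array([.511,.196]),.105,[(0,.001,.033)]))
# predicted foot outline for a press hanging plumb under the TCP
for dx in(-.003,0,.003):
    s=sil("wrist",X[:2]+[dx,0],X[2]-.0464,[(0,.012,.02)])>.5
    print(dx,cv2.boundingRect(s.astype(np.uint8)))
f=((hsv[...,1]<40)&(hsv[...,2]>130)).astype(np.uint8);f[:240]=0;f[320:]=0;f[:,:275]=0;f[:,366:]=0
n,l,s,c=cv2.connectedComponentsWithStats(f);print(s[l[262,320]])
E
```

```text
[0.5043 0.1124 0.214 ]
[ 396  145  106  113 8501] [450.7086 201.4697]
lid fit (array([0.5102, 0.1952]), np.float64(0.10020791114116782))
-0.003 (274, 230, 88, 89)
0 (276, 235, 88, 89)
0.003 (278, 241, 88, 89)
[ 279  245   85   67 3137]
```

step_arm(
  moves=[
    [[0.2, 2, 0, 0], [0, 2.5, 0, 0], [0, 2.5, 0, 0], [0, 1.2, 0, 0], [0, 0, -1.5, 0], [0, 0, -2, 0], [0, 0, -1, 0], [0, 0, 0, 0], [0, 0, 0, 0]],
  ],
)

```text
t: 6.85
tool_pos: [0.506, 0.1946, 0.1686]
tool_rot: [-2.561, -1.819, 0.003]
contact_force: [0.2, 0.3, -1.4]
opening: 0.0262
```

```bash
python3 - <<'E'
from h import *
np.set_printoptions(precision=4,suppress=True)
o=readout.get_obs();print({k:np.round(o[k],4) for k in("t","tool_pos","contact_force","wrist_torque","opening")})
a=viewer.get_image("wrist");b=viewer.get_image("scene")
X=o["tool_pos"]
for p in((0,0,-.0464),):print("foot scene px",proj("scene",X+p))
cv2.imwrite("pics/c4.png",np.hstack([a[60:420,150:550],cv2.resize(b[130:275,350:510],(400,362))[:360]]))
E
```

```text
{'t': np.float64(6.85), 'tool_pos': array([0.506 , 0.1946, 0.1686]), 'contact_force': array([ 0.1943,  0.2573, -1.3558]), 'wrist_torque': array([-0.0215, -0.011 , -0.0216]), 'opening': np.float64(0.0262)}
foot scene px [433.0938 199.3639]
```

View pics/c4.png

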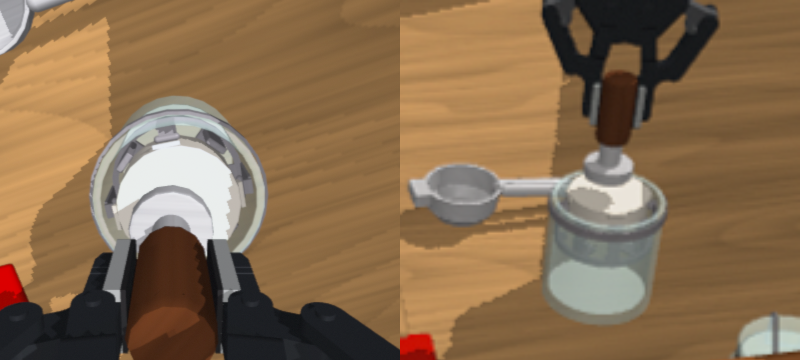

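The foot hangs centred over the lid within about 3 mm in both views. Now down to contact, watching the force.

step_arm(
  moves=[
    [[0, 0.1, -0.5, 0], [0, 0, -0.5, 0], [0, 0, -0.2, 0], [0, 0, -0.1, 0], [0, 0, -0.1, 0], [0, 0, -0.1, 0], [0, 0, -0.1, 0], [0, 0, 0, 0]],
  ],
)

```text
t: 7.62
tool_pos: [0.5063, 0.1963, 0.1531]
tool_rot: [-2.56, -1.82, 0.0]
contact_force: [-0.3, 0.1, -2.3]
opening: 0.0262
```

step_arm(
  moves=[
    [[0, 0, -0.1, 0], [0, 0, -0.1, 0], [0, 0, -0.1, 0], [0, 0, -0.1, 0], [0, 0, 0, 0], [0, 0, 0, 0]],
  ],
)

```text
t: 8.12
tool_pos: [0.5066, 0.1964, 0.1494]
tool_rot: [2.56, 1.82, 0.001]
contact_force: [0.6, -0.1, -1.4]
opening: 0.0261
```

step_arm(
  moves=[
    [[0, 0, -0.1, 0], [0, 0, -0.1, 0], [0, 0, -0.1, 0], [0, 0, 0, 0]],
  ],
)

```text
t: 8.45
tool_pos: [0.5063, 0.1963, 0.146]
tool_rot: [2.56, 1.82, -0.0]
contact_force: [1.2, 0.6, -0.6]
opening: 0.0265
```

```bash
python3 - <<'E'
from h import *
o=readout.get_obs();print({k:np.round(o[k],4) for k in("t","tool_pos","contact_force","wrist_torque","opening")})
E
```

```text
{'t': np.float64(8.45), 'tool_pos': array([0.5063, 0.1963, 0.146 ]), 'contact_force': array([ 1.1955,  0.5601, -0.6448]), 'wrist_torque': array([ 0.0418, -0.1226,  0.0072]), 'opening': np.float64(0.0265)}
```

step_arm(
  moves=[
    [[0, 0, -0.1, 0], [0, 0, -0.1, 0]],
  ],
)

```text
t: 8.62
tool_pos: [0.5067, 0.1963, 0.145]
tool_rot: [2.56, 1.82, 0.001]
contact_force: [-0.8, 0.1, 3.9]
opening: 0.0266
```

step_arm(
  moves=[
    [[0, 0, -0.1, 0]],
  ],
)

```text
t: 8.7
tool_pos: [0.5068, 0.1963, 0.1443]
tool_rot: [2.56, 1.82, 0.001]
contact_force: [-1.3, -0.1, 5.3]
opening: 0.0267
```

step_arm(
  moves=[
    [[0, 0, -0.1, 0]],
  ],
)

```text
t: 8.78
tool_pos: [0.5069, 0.1964, 0.1434]
tool_rot: [2.56, 1.82, 0.002]
contact_force: [-2.2, -0.2, 6.0]
opening: 0.0265
```

step_arm(
  moves=[
    [[0, 0, -0.05, 0]],
  ],
)

```text
t: 8.87
tool_pos: [0.507, 0.1964, 0.143]
tool_rot: [2.56, 1.82, 0.002]
contact_force: [-0.7, 0.3, 6.3]
opening: 0.0267
```

step_arm(
  moves=[
    [[0, 0, -0.05, 0]],
  ],
)

```text
t: 8.95
tool_pos: [0.507, 0.1964, 0.1427]
tool_rot: [2.56, 1.82, 0.002]
contact_force: [-1.5, -0.4, 6.1]
opening: 0.0264
```

step_arm(
  moves=[
    [[0, 0, -0.05, 0]],
  ],
)

```text
t: 9.03
tool_pos: [0.507, 0.1964, 0.1423]
tool_rot: [2.56, 1.82, 0.002]
contact_force: [-2.4, -0.2, 6.4]
opening: 0.0268
```

step_arm(
  moves=[
    [[0, 0, -0.05, 0]],
  ],
)

```text
t: 9.12
tool_pos: [0.5071, 0.1964, 0.142]
tool_rot: [2.56, 1.82, 0.002]
contact_force: [-2.0, -0.8, 7.6]
opening: 0.0265
```

step_arm(
  moves=[
    [[0, 0, -0.05, 0]],
  ],
)

```text
t: 9.2
tool_pos: [0.5071, 0.1964, 0.1416]
tool_rot: [2.56, 1.82, 0.003]
contact_force: [-1.7, -1.4, 8.5]
opening: 0.0269
```

step_arm(
  moves=[
    [[0, 0, -0.05, 0]],
  ],
)

```text
t: 9.28
tool_pos: [0.5072, 0.1964, 0.1412]
tool_rot: [2.56, 1.82, 0.003]
contact_force: [-1.5, -0.6, 8.6]
opening: 0.0261
```

step_arm(
  moves=[
    [[0, 0, -0.05, 0]],
  ],
)

```text
t: 9.37
tool_pos: [0.5072, 0.1965, 0.1408]
tool_rot: [2.56, 1.82, 0.003]
contact_force: [-2.8, -1.0, 8.7]
opening: 0.0266
```

step_arm(
  moves=[
    [[0, 0, -0.05, 0]],
  ],
)

```text
t: 9.45
tool_pos: [0.5071, 0.1965, 0.1399]
tool_rot: [2.56, 1.82, 0.003]
contact_force: [-0.1, 0.0, 4.6]
opening: 0.0262
```

step_arm(
  moves=[
    [[0, 0, -0.05, 0]],
  ],
)

```text
t: 9.53
tool_pos: [0.5065, 0.1963, 0.1379]
tool_rot: [2.56, 1.82, 0.001]
contact_force: [-0.3, -0.0, -2.6]
opening: 0.0266
```

step_arm(
  moves=[
    [[0, 0, -0.05, 0]],
  ],
)

```text
t: 9.62
tool_pos: [0.5063, 0.1962, 0.1371]
tool_rot: [2.56, 1.82, -0.0]
contact_force: [-0.7, -0.2, 3.8]
opening: 0.0266
```

The force fell from 8.7 to -2.6 N (the click) and is rising again as the lid nears the stops. The free-hanging baseline is about -2 N, so a reading of 18 means about 20 N on the lid.

step_arm(
  moves=[
    [[0, 0, 0, 0]],
  ],
)

```text
t: 9.7
tool_pos: [0.5062, 0.1962, 0.1372]
tool_rot: [-2.56, -1.82, 0.001]
contact_force: [-0.6, -0.1, 2.3]
opening: 0.0266
```

step_arm(
  moves=[
    [[0, 0, -0.04, 0]],
  ],
)

```text
t: 9.78
tool_pos: [0.5063, 0.1962, 0.1371]
tool_rot: [-2.56, -1.82, 0.001]
contact_force: [-2.4, -0.7, 5.7]
opening: 0.0269
```

step_arm(
  moves=[
    [[0, 0, 0, 0]],
  ],
)

```text
t: 9.87
tool_pos: [0.5063, 0.1962, 0.1371]
tool_rot: [-2.56, -1.82, 0.001]
contact_force: [-1.9, -1.4, 3.8]
opening: 0.0268
```

step_arm(
  moves=[
    [[0, 0, -0.05, 0], [0, 0, -0.05, 0]],
  ],
)

```text
t: 10.03
tool_pos: [0.5064, 0.1962, 0.1371]
tool_rot: [2.56, 1.82, -0.001]
contact_force: [-5.9, -1.3, 10.8]
opening: 0.0266
```

step_arm(
  moves=[
    [[0, 0, 0, 0]],
  ],
)

```text
t: 10.12
tool_pos: [0.5064, 0.1962, 0.1371]
tool_rot: [2.56, 1.82, -0.001]
contact_force: [-4.3, -2.3, 7.7]
opening: 0.0267
```

step_arm(
  moves=[
    [[0, 0, -0.05, 0], [0, 0, -0.05, 0], [0, 0, 0, 0]],
  ],
)

```text
t: 10.37
tool_pos: [0.5066, 0.1962, 0.1371]
tool_rot: [2.56, 1.82, -0.001]
contact_force: [-6.4, -2.6, 13.8]
opening: 0.0264
```

step_arm(
  moves=[
    [[0, 0, -0.03, 0], [0, 0, 0, 0]],
  ],
)

```text
t: 10.53
tool_pos: [0.5066, 0.1962, 0.1371]
tool_rot: [2.56, 1.82, -0.0]
contact_force: [-6.1, -2.6, 14.4]
opening: 0.0266
```

step_arm(
  moves=[
    [[0, 0, -0.04, 0], [0, 0, -0.02, 0], [0, 0, 0, 0], [0, 0, 0, 0]],
  ],
)

```text
t: 10.87
tool_pos: [0.5067, 0.1962, 0.1371]
tool_rot: [2.56, 1.82, -0.0]
contact_force: [-7.8, -3.4, 17.3]
opening: 0.0266
```

step_arm(
  moves=[
    [[0, 0, 0, 0], [0, 0, 0, 0], [0, 0, 0, 0], [0, 0, 0, 0]],
  ],
)

```text
t: 11.2
tool_pos: [0.5067, 0.1962, 0.1371]
tool_rot: [2.56, 1.82, -0.0]
contact_force: [-7.4, -3.5, 17.1]
opening: 0.0262
```

step_arm(
  moves=[
    [[0, 0, 0, 0], [0, 0, 0, 0], [0, 0, 0, 0], [0, 0, 0, 0]],
  ],
)

```text
t: 11.53
tool_pos: [0.5067, 0.1962, 0.1371]
tool_rot: [2.56, 1.82, -0.0]
contact_force: [-8.6, -2.4, 16.4]
opening: 0.0263
```

It holds steady at about 19 N. I'll nudge slightly and hold a bit longer so the bedding is clearly satisfied.

step_arm(
  moves=[
    [[0, 0, -0.03, 0], [0, 0, 0, 0], [0, 0, 0, 0], [0, 0, 0, 0], [0, 0, 0, 0]],
  ],
)

```text
t: 11.95
tool_pos: [0.5067, 0.1962, 0.1371]
tool_rot: [2.56, 1.82, -0.0]
contact_force: [-8.6, -2.6, 16.9]
opening: 0.0268
```

step_arm(
  moves=[
    [[0, 0, 0, 0], [0, 0, 0, 0], [0, 0, 0, 0], [0, 0, 0, 0], [0, 0, 0, 0]],
  ],
)

```text
t: 12.37
tool_pos: [0.5067, 0.1962, 0.1371]
tool_rot: [2.56, 1.82, -0.001]
contact_force: [-8.8, -3.1, 17.4]
opening: 0.0265
```

step_arm(
  moves=[
    [[0, 0, 0.1, 0], [0, 0, 0.1, 0], [0, 0, 0.1, 0], [0, 0, 0.2, 0], [0, 0, 0.3, 0], [0, 0, 1, 0], [0, 0, 2, 0], [0, 0, 2, 0], [0, 0, 1.5, 0], [0, 0, 0, 0]],
  ],
)

```text
t: 13.2
tool_pos: [0.5085, 0.1968, 0.2112]
tool_rot: [2.558, 1.819, 0.011]
contact_force: [1.1, 0.3, -1.4]
opening: 0.0265
```

```bash
python3 - <<'E'
from h import *
o=readout.get_obs();print({k:np.round(o[k],4) for k in("t","tool_pos","contact_force","opening")})
a=viewer.get_image("wrist");b=viewer.get_image("scene")
cv2.imwrite("pics/c5.png",np.hstack([a[60:420,150:550],cv2.resize(b[130:275,350:510],(400,362))[:360]]))
E
```

```text
{'t': np.float64(13.2), 'tool_pos': array([0.5085, 0.1968, 0.2112]), 'contact_force': array([ 1.0824,  0.2906, -1.3567]), 'opening': np.float64(0.0265)}
```

View pics/c5.png

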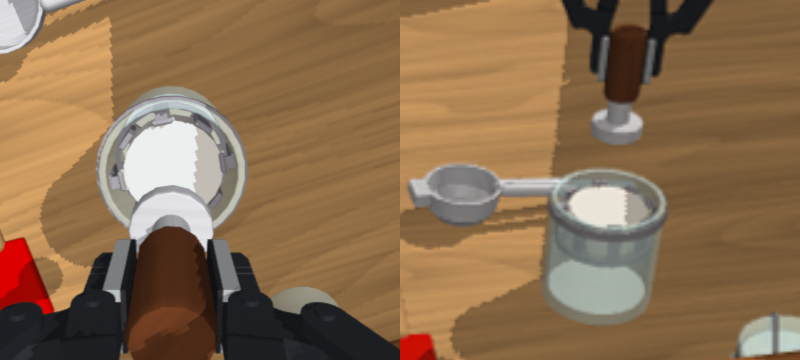

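The lid now sits level below the rim, and the foot is unchanged in the grip (same pixels as before). I'll head back, stopping to check the hooks from the side.

step_arm(
  moves=[
    [[0, -2, 0, 0], [0, -3, 0, 0], [0, -3, 0, 0], [0, 0, 0, 0], [0, 0, 0, 0]],
  ],
)

```text
t: 13.72
tool_pos: [0.5055, 0.1152, 0.2047]
tool_rot: [-2.561, -1.816, 0.004]
contact_force: [-0.6, 0.7, -2.6]
opening: 0.0268
```

```bash
python3 - <<'E'
from h import *
o=readout.get_obs();print({k:np.round(o[k],4) for k in("t","tool_pos","contact_force","opening")})
a=viewer.get_image("wrist")
cv2.imwrite("pics/c6.png",cv2.resize(np.hstack([cv2.imread("pics/w3.png")[110:280,360:540],a[110:280,360:540]]),None,fx=2.2,fy=2.2,interpolation=cv2.INTER_CUBIC))
E
```

```text
{'t': np.float64(13.7167), 'tool_pos': array([0.5055, 0.1152, 0.2047]), 'contact_force': array([-0.5557,  0.7116, -2.5502]), 'opening': np.float64(0.0268)}
```

View pics/c6.png

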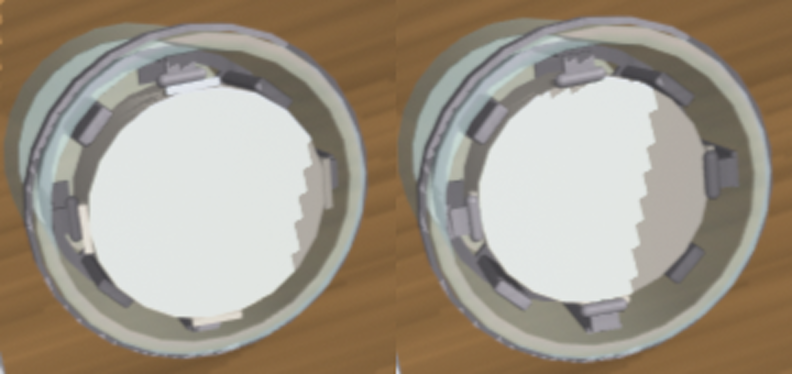

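Before (left), the lid's wedges stood proud of all four hooks. Now (right), the top, right, bottom and left hooks all lie over the lid's top edge. I'll take the press back to the coaster.

step_arm(
  moves=[
    [[0, -2, 0, 0], [-0.1, -3, 0, 0], [-0.1, -3, 0, 0], [-0.1, -3, 0, 0], [-0.2, -3, 0, 0], [-0.2, -3, 0, 0], [-0.2, -3, 0, 0], [-0.2, -3, 0, 0], [0, -2, 0, 0], [0, 0, 0, 0]],
  ],
)

```text
t: 14.6
tool_pos: [0.4953, -0.1359, 0.2059]
tool_rot: [2.563, 1.817, -0.002]
contact_force: [0.3, 0.6, -3.2]
opening: 0.0266
```

step_arm(
  moves=[
    [[0, 0, 0, 0], [0, 0, -2, 0], [0, 0, -3, 0], [0, 0, -3, 0], [0, 0, -3, 0], [0, 0, -1, 0], [0, 0, 0, 0], [0, 0, 0, 0]],
  ],
)

```text
t: 15.27
tool_pos: [0.4957, -0.1328, 0.087]
tool_rot: [-2.559, -1.822, 0.0]
contact_force: [0.3, 1.0, -2.5]
opening: 0.0267
```

step_arm(
  moves=[
    [[-0.1, -0.4, -0.7, 0], [0, 0, -0.7, 0], [0, 0, -0.7, 0], [0, 0, -0.5, 0], [0, 0, -0.2, 0], [0, 0, -0.1, 0], [0, 0, -0.1, 0], [0, 0, 0, 0]],
  ],
)

```text
t: 15.93
tool_pos: [0.4944, -0.1378, 0.0567]
tool_rot: [2.561, 1.82, 0.0]
contact_force: [0.4, 0.6, -2.5]
opening: 0.0267
```

step_arm(
  moves=[
    [[0, 0, -0.1, 0], [0, 0, 0, 0]],
  ],
)

```text
t: 16.1
tool_pos: [0.4945, -0.1378, 0.0558]
tool_rot: [2.56, 1.82, 0.0]
contact_force: [0.1, 0.2, -2.5]
opening: 0.0263
```

step_arm(
  moves=[
    [[0, 0, -0.1, 0], [0, 0, 0, 0]],
  ],
)

```text
t: 16.27
tool_pos: [0.4943, -0.1377, 0.0547]
tool_rot: [2.56, 1.82, -0.0]
contact_force: [0.2, 0.8, -2.0]
opening: 0.0266
```

step_arm(
  moves=[
    [[0, 0, -0.05, 0], [0, 0, 0, 0]],
  ],
)

```text
t: 16.43
tool_pos: [0.4945, -0.1378, 0.0544]
tool_rot: [2.56, 1.82, 0.0]
contact_force: [-0.6, 0.1, -1.2]
opening: 0.0267
```

step_arm(
  moves=[
    [[0, 0, -0.05, 0], [0, 0, 0, 0]],
  ],
)

```text
t: 16.6
tool_pos: [0.4946, -0.1378, 0.0544]
tool_rot: [2.56, 1.82, 0.0]
contact_force: [-2.4, 0.7, 2.8]
opening: 0.0265
```

The foot is in contact at the original height (0.0544). I'll release and rise.

step_arm(
  moves=[
    [[0, 0, 0, 0], [0, 0, 0, 0], [0, 0, 0, 0], [0, 0, 0, 0], [0, 0, 0, 0], [0, 0, 0, 0], [0, 0, 0, 0], [0, 0, 0, 0]],
  ],
  grip=0,
)

```text
t: 17.27
tool_pos: [0.4943, -0.1377, 0.0537]
tool_rot: [-2.561, -1.82, 0.0]
contact_force: [-0.2, -0.3, -0.6]
opening: 0.0857
```

step_arm(
  moves=[
    [[0, 0, 0.5, 0], [0, 0, 1, 0], [0, 0, 2, 0], [0, 0, 3, 0], [0, 0, 3, 0], [0, 0, 3, 0], [0, 0, 2, 0], [0, 0, 0, 0], [0, 0, 0, 0]],
  ],
)

```text
t: 18.02
tool_pos: [0.4954, -0.1381, 0.2012]
tool_rot: [2.557, 1.818, 0.004]
contact_force: [0.8, 0.4, -0.3]
opening: 0.085
```

```bash
python3 - <<'E'
from h import *
o=readout.get_obs();print({k:np.round(o[k],4) for k in("t","tool_pos","contact_force","opening")})
a=viewer.get_image("wrist");b=viewer.get_image("scene");cv2.imwrite("pics/s7.png",b)
cv2.imwrite("pics/c7.png",np.hstack([a[150:450,160:520],cv2.resize(b[190:320,200:470],None,fx=1.6,fy=2.3077)[:300]]))
E
```

```text
{'t': np.float64(18.0167), 'tool_pos': array([ 0.4954, -0.1381,  0.2012]), 'contact_force': array([ 0.755 ,  0.4146, -0.276 ]), 'opening': np.float64(0.085)}
```

View pics/c7.png

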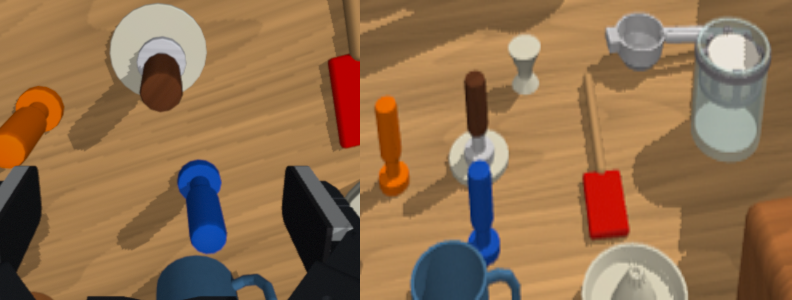

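The press stands upright with its foot wholly on the coaster (foot at crop (161,57), coaster at (158,50)). The look-alikes and bystanders haven't moved. I'll hand it in.

```bash
python3 -c "
from station import ctrl;print(ctrl.finish_job())"
```

```text
the job is handed in; nothing more can be done
None
```

I pressed the jar's lid home with the lid press and stood the press back on its coaster. The job was handed in at about 18 s of the 64 s allowed; no verdict was reported.

- **Click:** while pushing down, the measured force climbed to 8.7 N, about 11 N on the lid once the press's hanging weight is allowed for. It then dropped at once to -2.6 N. A before-and-after close-up shows all four hooks over the lid's top edge, with the lid level below the rim.
- **Bedding:** I held the lid on its stops at a reading of about 17 N for more than a second, which is roughly 19 N on the lid. No reading came near 30 N. About 9 N of sideways force built up during the hold and vanished on lifting; the lid and press did not visibly shift.
- **Centring:** the cameras disagreed by about 4 mm on where the foot sat over the lid. That is within the 8 mm allowed, so I pressed on the compromise position.
- **Press return:** the last picture shows the press upright with its foot wholly on the coaster and the gripper clear. The orange and blue look-alikes and the other things in view stand where they were.

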